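# Cock the ejector and load the next block

### The arm

A 6-joint arm with a two-finger parallel gripper is mounted at the origin on the work surface. World frame = base frame: x ahead of the robot, y to its left, z up, the work surface at z = 0. Lengths are in m, angles in rad, forces in N, time in s.
With the tool pointing down it reaches from about 0.25 to 0.725 m from the base axis. Payload 9.7 kg.
Tool frame: the origin (TCP) lies midway between the tips of the shut fingers; the grasp point (between the pads) lies 19 mm behind it; x points along the fingers, y is the direction in which the jaws open and shut, and the axes are right-handed (so a half turn about x gives the same grasp; the last joint's range is limited). The gripper opens to 85 mm and grips with 20 to 120 N. Pads are 22 mm wide; open, the fingers measure 114 mm over their backs; the gripper's body (76 mm by 85 mm) begins 54 mm behind the grasp point. The pads swing forward as they close: fully open they stand 13 mm farther back than shut.
Start: joints at [-1.252, 0.087, 0.176, 1.66, 0, 1.571], TCP at [0.172, -0.522, 0.231] pointing down, gripper open.
Joint ranges: [-3.13, 3.13], [-0.85, 1.81], [-1.15, 1.24], [-2.2, 2.28], [-1.44, 1.52], [-3.14, 3.14]. Speed limits (rad/s): [2.22, 2.22, 2.57, 3.14, 3.14, 3.14].

### API

Orientations are given as [roll, pitch, yaw] about the fixed x, y, z axes, in that order (R = Rz(yaw) Ry(pitch) Rx(roll)).
In Python, from station import * gives the robot as it stands. The module is installed in compiled form; this text tells all that it offers.
- The arm moves only by the tool send_rows, never from a script. Its argument "deltas" is a list of rows, each an object of numbers: "x", "y", "z": the shift along the tool's x, y, z in m; "wx", "wy", "wz": the turn, a rotation vector about the tool's x, y, z in degrees; "fingers": the closure in counts, from 0 (fully open) to 255 (shut). In form: [{"x": .., "y": .., "z": .., "wx": .., "wy": .., "wz": .., "fingers": ..}, ...]. A call has exactly 8 rows; each row is the pose to reach, as a shift and turn from the pose commanded when the call began, along the tool's axes at that moment; what a row does not reach only later rows make up. A row lasts 1/10 s, in which the tool goes at most 50 mm and 8.59 degrees, less where a joint would pass 70% of its speed; a pose out of reach is approached as far as the arm can. A call with a gripper value outside its range is refused whole. The fingers move at their own pace and stop on an object; "force" is the grip in N (left out, the last holds). Time passes only in rows, so rows that repeat a pose let the fingers close, or fill a call up. It gives the time, the measured TCP pose, the force and the opening at its end, in the units of the state.
- get_obs(): the state, without advancing time (a new reading comes with each control period).
- snapshot(name): name is "scene" or "top"; returns the picture (384x512x3 uint8, blue, green, red); there is no depth.
- camera_model(name): a dict with "fx", "fy", "cx", "cy" (pixels), "world_to_cam" (4x4, takes a point from world to camera coordinates). Camera axes: x right, y down, z forward; pixel columns grow to the right and rows downward; lengths in m; the calibration is good to about 2 mm. A picture is of the moment at which its call begins. camera_model takes no time and is no camera call.
- job_done(): hands the job in, once; it reports no verdict.
The state is a dict: "t": time; "joints": joint angles; "joint_vel": joint speeds; "tau": joint torques, N m; "position": TCP position; "tcp_rot": TCP orientation; "ft_force": force on the tool from outside, world axes, zero at the start; "ft_torque": the same for the moment, N m; "grip_width": opening from 0.0 (shut) to 1.0 (fully open).
Only numpy, scipy, OpenCV 4.12 (cv2) and the standard library are available. Lean on these libraries where they do the work, as an engineer would, in place of code of your own. Each camera call takes 0.05 s, during which the arm holds its last target. There are 200 camera calls.

### The job

Ready the ejector for the next print: draw its sprung arm back by the upright handle, lift it over the catch tooth, lower it and ease it onto the tooth so that it stays hooked when you let go, never letting it snap back. Then lay the blank phone-stand block flat on the print bed, the way round that fits, pushed snug into the corner against both low stops and released, with the arm still hooked. Leave everything else on the table where it stands.

Things in the scene. Friction and masses are not known exactly. Their poses are not given: they have to be found in the camera images.
- ejector: fixed grey-painted base plate, 250 x 250 x 12 mm, of the print-block ejector; origin at the centre of its underside (table height), x away from the robot, y to the left, z up when unturned. All offsets given for its parts are in this frame.
- hinge (a point): axis of the vertical hinge post (24 mm across, top 95 mm above the table) at x 80, y -40 mm, at table height. The flat steel arm (14 wide, z 34 to 48 mm, reaching 186 mm from this axis) turns about it, with a kicker strip under it down to z 29. At rest the arm points 105 deg counterclockwise from the ejector's +x, across the print bed; hooked, it points along -x (180 deg).
- handle: upright black round handle on the arm, 18 mm across and 60 tall, 130 mm from the hinge axis; origin at the centre of its foot, on the arm's top face (48 above the table with the arm down), z up, x pointing outward along the arm. It is rigidly part of the arm.
- swing (a joint): turn of the sprung arm about the post, rad: 0 at rest over the bed, growing counterclockwise seen from above as it is drawn back; about 1.29 when it bears on the catch tooth, 1.5 at the end. The spring pulls it towards 0 with about 2 N at the handle at rest, 8 N when hooked; let go unhooked, it snaps back.
- lift (a joint): how far the arm is raised on its post, m: 0 down (its own weight, about 2 N, brings it down), 0.032 at most. More than 0.014 is needed to clear the top of the tooth, from swing 1.15 to 1.36.
- tooth (a point): centre of the top of the catch tooth, a steel block 18 mm (along x of the ejector) by 10 mm (y) rising to 48 mm above the table, as high as the lowered arm's top, at x -105, y -28 mm in the ejector's frame. Behind it (towards -y) the outer 10 mm of the lowered arm's tip hooks on it, pulled against its -y face by the spring.
- tail (a point): top of the round end of the catch lever's finger tail, 24 mm above the table, sticking out 32 mm past the base plate's edge on the robot's side. The lever is hair-trigger: a touch of about 1 N towards the ejector's -y on the tail swings the tooth off the arm's tip and fires the arm.
- trigger (a joint): turn of the catch lever, rad: 0 at its stop, where a weak spring keeps it, about 0.15 or more lets the arm go.
- blank: blank pale wooden phone-stand block, 44 (x) x 72 (y) x 30 (z) mm, about 70 g, with a dark 10 mm groove along its top; loose on the table; origin at the centre of its underside.
- bed_seat (a point): point on the white bed's top (20 mm above the table), x 35, y 60 mm, under the block's centre when it lies snug in the corner, its 72 mm length along the near stop; either end first is fine. Near stop: steel bar along y, its face at x 13 mm (y 16 to 96); right stop: steel bar along x, its face at y 24 mm (x 13 to 57); both rise 6 mm above the bed. The arm at rest is in the way.
- tape_roll: bystander: cardboard-coloured roll of tape lying flat, 80 mm across, 24 tall; origin under its centre
- ink_jar: bystander: white jar with a black lid, 64 mm across, 85 tall; origin under its centre
- cup: bystander: grey plastic cup, 72 mm across, 85 tall; origin under its centre
- squeegee: bystander: wooden squeegee with a rubber edge, 200 (y) x 30 x 38 mm; origin under its centre
- spatula: bystander: ink spatula lying flat along its x, about 250 mm; origin under its middle
- tall_block: bystander: pale wooden cube block with a dark round on top, 60 mm; origin under its centre

How it is judged:
On the way:
1. the arm is hooked behind the catch tooth, down, and let go (value of joint swing between 1.25 and 1.36 rad and value of joint lift below 0.006 m and contact force between the fingers and handle below 0.1 N), for 0.4 s.
At the end, for the whole second after the job is handed in: The arm is still hooked on the tooth (swing 1.25 to 1.36, lift under 6 mm), and the blank lies still and flat on the bed, upright, within 5 mm of both stops, its long side along the near stop within 0.08 rad (value of joint swing between 1.25 and 1.36 rad and value of joint lift below 0.006 m and x of blank in the frame of bed_seat between -0.003 and 0.005 m and y of blank in the frame of bed_seat between -0.003 and 0.005 m and z of blank in the frame of bed_seat between -0.003 and 0.003 m and angle between the y axis of blank and the y axis of bed_seat, either way round below 0.08 rad and angle between blank's own z axis and vertical below 0.06 rad and linear speed of blank below 0.02 m/s); the robot touches nothing.
It fails at once if the sprung arm snaps back (velocity of joint swing below -7 rad/s).
It fails at once if another thing on the table is shifted by more than 30 mm (distance of any of tape_roll, ink_jar, cup, squeegee, spatula, tall_block from where it was at the start of the episode above 0.03 m).
It fails at once if the ink jar or the cup is tipped over (angle between any of ink_jar, cup's own z axis and vertical above 0.5 rad).
It also fails if it takes over 61 s, if anything falls off the work surface, if the arm or the gripper's body presses on something with over 40 N, if the wrist force passes 120 N, or if a joint passes its speed limit or range.

## Working session

There is one attempt and no reset: what is moved stays moved. The work goes in short steps, Python scripts to look and compute and a tool call to move; the robot and the scene stay as the last step left them, time stands still between calls to the robot, and variables do not carry over. Pictures are saved under pics/ and viewed, on a budget of 10 in all, crops included, one or two more only if the job needs it, and the job is handed in when it is done.

Besides the shell and the picture viewer there is one more tool, called after "Call:" by a JSON object that holds its "name" and its "arguments", one argument or row to a line. send_rows: Moves the arm, as the interface text tells. Its arguments: {"type":"object","properties":{"deltas":{"type":"array","items":{"type":"object","properties":{"x":{"type":"number"},"y":{"type":"number"},"z":{"type":"number"},"wx":{"type":"number"},"wy":{"type":"number"},"wz":{"type":"number"},"fingers":{"type":"number"}}}},"force":{"type":"number"}},"required":["deltas"]}

```bash
mkdir -p pics
python3 - <<'E'
from station import *
import cv2, numpy as np
for n in ("scene","top"):
    im=snapshot(n); cv2.imwrite(f"pics/{n}0.png",im)
    c=camera_model(n); print(n,c["fx"],c["fy"],c["cx"],c["cy"]); print(np.round(c["world_to_cam"],4).tolist())
    cv2.imwrite(f"pics/{n}0b.png",cv2.resize(im,(800,600),interpolation=cv2.INTER_CUBIC))
o=get_obs(); print({k:np.round(v,3).tolist() for k,v in o.items()})
E
```

```text
scene 424.3050026085097 424.3050026085097 260.05636374303475 185.6715493986968
[[-0.7361, 0.6768, 0.0092, 0.3845], [0.3714, 0.4152, -0.8305, -0.1376], [-0.5659, -0.6078, -0.557, 1.6028], [0.0, 0.0, 0.0, 1.0]]
top 481.2880028311106 481.2880028311106 259.6513712631778 184.4226480514659
[[-0.0266, -0.9996, 0.0035, -0.0092], [-0.9955, 0.0262, -0.091, 0.4743], [0.0909, -0.006, -0.9958, 1.5824], [0.0, 0.0, 0.0, 1.0]]
{'t': 0.1, 'joints': [-1.252, 0.087, 0.175, 1.66, 0.0, 1.571], 'joint_vel': [0.0, -0.001, 0.003, 0.0, 0.002, 0.001], 'tau': [-0.002, -52.156, 46.565, 0.016, -0.0, 0.0], 'position': [0.172, -0.522, 0.231], 'tcp_rot': [-1.583, 1.57, 1.878], 'ft_force': [-0.302, -0.954, 0.163], 'ft_torque': [0.013, -0.009, -0.018], 'grip_width': 1.0}
```

View pics/top0b.png

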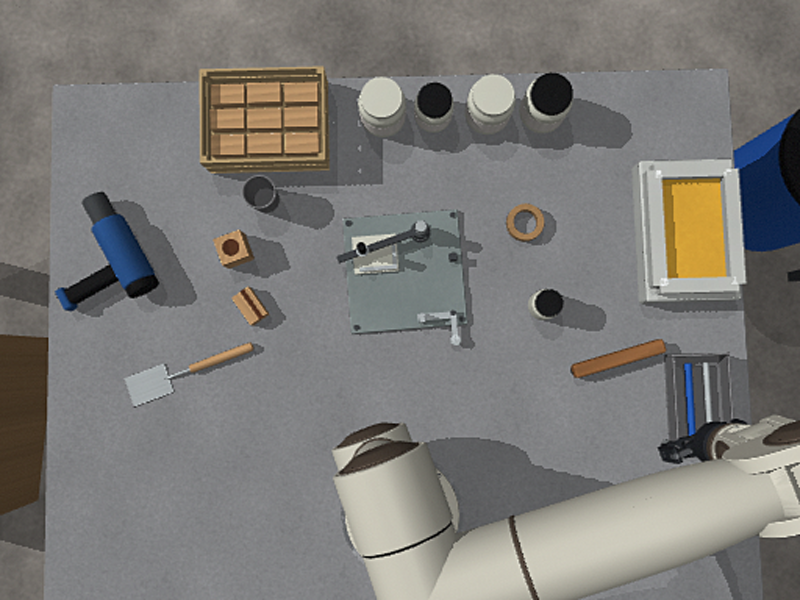

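View pics/scene0b.png

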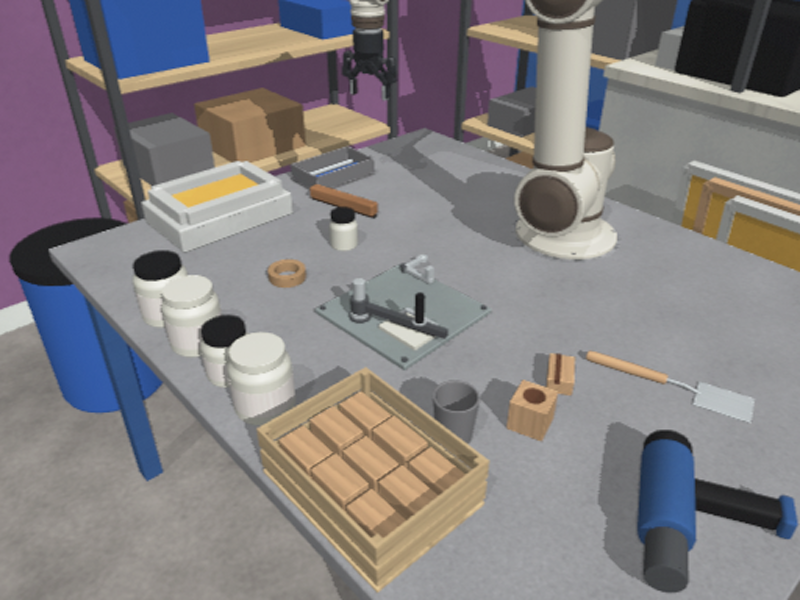

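The top view shows the ejector plate spanning (345-465, 210-333), with its arm across the bed, the post at (421,230) and the tail at (457,342). The blank is at (250,306), the spatula at (190,370) and the cube at (232,247). I'll enlarge the ejector and the blank.

Run:
```python
import cv2,numpy as np
im=cv2.imread("pics/top0.png")
a=cv2.resize(im[128:228,214:309],None,fx=5,fy=5,interpolation=cv2.INTER_CUBIC)   # 475x500
b=cv2.resize(im[175:215,140:180],None,fx=8,fy=8,interpolation=cv2.INTER_CUBIC) # 320x320
c=np.zeros((500,800,3),np.uint8); c[:,:475]=a; c[:320,480:800]=b
cv2.imwrite("pics/crop1.png",c)
```

```text
(no output)
```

View pics/crop1.png

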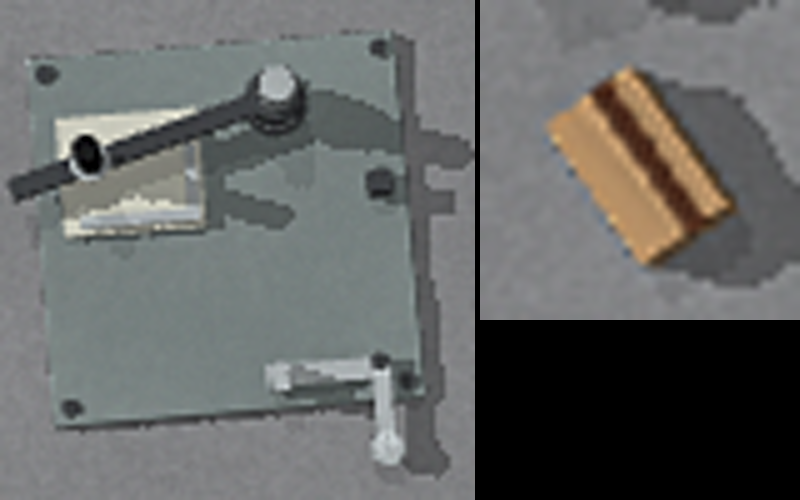

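The crop shows:
- **Plate corners:** (27,60), (390,32), (422,392), (57,428).
- **Post top:** (278,84).
- **Handle top:** (88,150).
- **Tooth:** about (280,375).
- **Tail end:** (386,447).
- **Blank top corners:** (548,125), (632,65), (735,208), about (648,265).

```bash
cat > h.py <<'E'
from station import *
import numpy as np, cv2
from scipy.optimize import least_squares
def proj(P,n="top"):
    c=camera_model(n);P=np.atleast_2d(P);q=P@c["world_to_cam"][:3,:3].T+c["world_to_cam"][:3,3] if isinstance(c["world_to_cam"],np.ndarray) else P@np.array(c["world_to_cam"])[:3,:3].T+np.array(c["world_to_cam"])[:3,3]
    return np.c_[c["fx"]*q[:,0]/q[:,2]+c["cx"],c["fy"]*q[:,1]/q[:,2]+c["cy"]]
def tf(p,L):
    c,s=np.cos(p[2]),np.sin(p[2]);L=np.atleast_2d(L)
    return np.c_[p[0]+c*L[:,0]-s*L[:,1],p[1]+s*L[:,0]+c*L[:,1],L[:,2]]
def fit(L,uv,p0,n="top"):
    r=least_squares(lambda p:(proj(tf(p,L),n)-uv).ravel(),p0,loss="soft_l1");return r.x,proj(tf(r.x,L),n)-uv
E
python3 - <<'E'
from h import *
A=lambda u,v:(214+(u+.5)/5-.5,128+(v+.5)/5-.5)
B=lambda u,v:(140+(u-480+.5)/8-.5,175+(v+.5)/8-.5)
h=.125
L=np.array([[h,h,.012],[h,-h,.012],[-h,-h,.012],[-h,h,.012],[.08,-.04,.095],[-.105,-.028,.048]])
uv=np.array([A(27,60),A(390,32),A(422,392),A(57,428),A(278,84),A(280,375)])
p,r=fit(L,uv,[.45,0,0]);print("ejector",p.round(4));print(r.round(1).tolist())
def inv(uv,z): # world point
    return least_squares(lambda q:(proj([q[0],q[1],z])-uv).ravel(),[.4,0]).x
print("tail",inv(A(386,447),.024).round(4))
hd=inv(A(88,150),.108);hg=tf(p,[.08,-.04,0])[0][:2];print("handle",hd.round(4),"hinge",hg.round(4),"ang",np.arctan2(*(hd-hg)[::-1])-p[2],np.hypot(*(hd-hg)))
L=np.array([[.022,.036,.03],[.022,-.036,.03],[-.022,-.036,.03],[-.022,.036,.03]])
# length along image (548,125)->(650,265)
uv=np.array([B(632,65),B(735,208),B(648,265),B(548,125)])
q,r=fit(L,uv,[.4,.3,.6]);print("blank",q.round(4),r.round(1).tolist())
for n,l in dict(tooth=[-.105,-.028,.048],seat=[.035,.06,.02],handleHook=[.08-.13*np.cos(105*np.pi/180+1.29-np.pi),-.04-.13*np.sin(105*np.pi/180+1.29-np.pi),.048]).items(): print(n,tf(p,l).round(4))
for n,u in dict(cup=(260,195,.085),cube=(231,247,.06),jar=(547,303,.085),tape=(525,222,.024),spat1=(250,348,.01),spat2=(150,385,0)).items(): print(n,inv(np.array(u[:2])*.64,u[2]).round(3))
E
```

```text
ejector [ 0.5136 -0.0189  0.0588]
[[-0.5, -0.1], [0.5, -0.7], [1.0, 0.9], [-0.7, 0.0], [-0.4, -0.2], [0.2, 0.2]]
tail [ 0.3628 -0.1219]
handle [0.5537 0.0666] hinge [ 0.5958 -0.0542] ang 1.8473713522938333 0.12791914183206482
blank [ 0.4458  0.3098 -0.9705] [[0.3, -0.1], [-0.1, -0.4], [-0.1, 0.3], [-0.1, 0.2]]
tooth [[ 0.4104 -0.0531  0.048 ]]
seat [[0.545 0.043 0.02 ]]
handleHook [[ 0.4659 -0.0593  0.048 ]]
cup [0.67  0.275]
cube [0.566 0.341]
jar [ 0.43 -0.31]
tape [ 0.61  -0.282]
spat1 [0.356 0.313]
spat2 [0.283 0.529]
```

```bash
cat >> h.py <<'E'
from scipy.spatial.transform import Rotation as Ro
EJ=np.array([.5136,-.0189,.0588]); HG=np.array([.5958,-.0542])
def pose(): o=get_obs(); return np.array(o["position"]),Ro.from_euler("xyz",o["tcp_rot"]),o
def down(psi): # psi deg: tool y direction in world, tool x straight down
    c,s=np.cos(np.radians(psi)),np.sin(np.radians(psi)); x=np.array([0,0,-1.]);y=np.array([c,s,0]); return Ro.from_matrix(np.c_[x,y,np.cross(x,y)])
def hpos(sw): a=EJ[2]+np.radians(105)+sw; return HG+.13*np.array([np.cos(a),np.sin(a)]),np.degrees(a)
def rows(T,base=None): # T list of (x,y,z,psi)
    if base is None: P,R,_=pose()
    else: P,R=np.array(base[:3]),down(base[3])
    for t in T:
        print((R.inv().apply(np.array(t[:3])-P)).round(4).tolist(),np.degrees((R.inv()*down(t[3])).as_rotvec()).round(2).tolist())
def st():
    P,R,o=pose(); y=R.as_matrix()[:,1]; print("t",round(o["t"],2),"P",P.round(4),"psi",round(np.degrees(np.arctan2(y[1],y[0])),2),"F",np.round(o["ft_force"],2),"w",round(o["grip_width"],3),"xdir",R.as_matrix()[:,0].round(3),"j",np.round(o["joints"],2))
E
python3 - <<'E'
from h import *
st(); p,a=hpos(0); print(p,a); rows([(.555,.068,.2,a+90),(.555,.068,.2,a-90)])
E
```

```text
t 0.1 P [ 0.1723 -0.5221  0.2307] psi -71.73 F [-0.3  -0.95  0.16] w 1.0 xdir [-0.     0.001 -1.   ] j [-1.25  0.09  0.18  1.66  0.    1.57]
[0.55483239 0.06917607] 108.36899183536924
[0.0312, -0.4404, -0.5483] [89.9, 0.05, 0.05]
[0.0312, -0.4404, -0.5483] [-90.1, -0.05, 0.05]
```

Call:
{"name": "send_rows", "arguments": {
  "deltas": [
    {"x": 0,"y": -0.44,"z": -0.548,"wx": -90,"fingers": 0},
    {"x": 0,"y": -0.44,"z": -0.548,"wx": -90,"fingers": 0},
    {"x": 0,"y": -0.44,"z": -0.548,"wx": -90,"fingers": 0},
    {"x": 0,"y": -0.44,"z": -0.548,"wx": -90,"fingers": 0},
    {"x": 0,"y": -0.44,"z": -0.548,"wx": -90,"fingers": 0},
    {"x": 0,"y": -0.44,"z": -0.548,"wx": -90,"fingers": 0},
    {"x": 0,"y": -0.44,"z": -0.548,"wx": -90,"fingers": 0},
    {"x": 0,"y": -0.44,"z": -0.548,"wx": -90,"fingers": 0}
  ],
  "force": 40
}}

```text
$.deltas[0]: bad value
```

Run:
```python
from h import *
st(); rows([(.555,.068,.2,18.4)])
```

```text
t 0.1 P [ 0.1723 -0.5221  0.2307] psi -71.73 F [-0.3  -0.95  0.16] w 1.0 xdir [-0.     0.001 -1.   ] j [-1.25  0.09  0.18  1.66  0.    1.57]
[0.0312, -0.4404, -0.5483] [-90.13, -0.05, 0.05]
```

Call:
{"name": "send_rows", "arguments": {
  "deltas": [
    {"x": 0.0,"y": -0.44,"z": -0.548,"wx": -90.0,"wy": 0.0,"wz": 0.0,"fingers": 0.0},
    {"x": 0.0,"y": -0.44,"z": -0.548,"wx": -90.0,"wy": 0.0,"wz": 0.0,"fingers": 0.0},
    {"x": 0.0,"y": -0.44,"z": -0.548,"wx": -90.0,"wy": 0.0,"wz": 0.0,"fingers": 0.0},
    {"x": 0.0,"y": -0.44,"z": -0.548,"wx": -90.0,"wy": 0.0,"wz": 0.0,"fingers": 0.0},
    {"x": 0.0,"y": -0.44,"z": -0.548,"wx": -90.0,"wy": 0.0,"wz": 0.0,"fingers": 0.0},
    {"x": 0.0,"y": -0.44,"z": -0.548,"wx": -90.0,"wy": 0.0,"wz": 0.0,"fingers": 0.0},
    {"x": 0.0,"y": -0.44,"z": -0.548,"wx": -90.0,"wy": 0.0,"wz": 0.0,"fingers": 0.0},
    {"x": 0.0,"y": -0.44,"z": -0.548,"wx": -90.0,"wy": 0.0,"wz": 0.0,"fingers": 0.0}
  ],
  "force": 40
}}

```text
t: 0.9
position: [0.3906, -0.1848, 0.2312]
tcp_rot: [0.908, 1.571, -0.708]
ft_force: [0.4, -0.1, 0.3]
grip_width: 1.001
```

Run:
```python
from h import *
st(); rows([(.555,.068,.2,18.4)])
```

```text
t 0.9 P [ 0.3906 -0.1848  0.2312] psi -2.64 F [ 0.44 -0.1   0.28] w 1.001 xdir [ 0. -0. -1.] j [-0.44 -0.19 -0.09  1.67 -0.    1.17]
[0.0312, 0.1526, -0.2601] [-21.04, 0.01, -0.01]
```

Call:
{"name": "send_rows", "arguments": {
  "deltas": [
    {"x": 0.03,"y": 0.153,"z": -0.26,"wx": -21.0,"wy": 0.0,"wz": 0.0,"fingers": 0.0},
    {"x": 0.03,"y": 0.153,"z": -0.26,"wx": -21.0,"wy": 0.0,"wz": 0.0,"fingers": 0.0},
    {"x": 0.03,"y": 0.153,"z": -0.26,"wx": -21.0,"wy": 0.0,"wz": 0.0,"fingers": 0.0},
    {"x": 0.03,"y": 0.153,"z": -0.26,"wx": -21.0,"wy": 0.0,"wz": 0.0,"fingers": 0.0},
    {"x": 0.03,"y": 0.153,"z": -0.26,"wx": -21.0,"wy": 0.0,"wz": 0.0,"fingers": 0.0},
    {"x": 0.03,"y": 0.153,"z": -0.26,"wx": -21.0,"wy": 0.0,"wz": 0.0,"fingers": 0.0},
    {"x": 0.03,"y": 0.153,"z": -0.26,"wx": -21.0,"wy": 0.0,"wz": 0.0,"fingers": 0.0},
    {"x": 0.03,"y": 0.153,"z": -0.26,"wx": -21.0,"wy": 0.0,"wz": 0.0,"fingers": 0.0}
  ]
}}

```text
t: 1.7
position: [0.5563, 0.066, 0.2001]
tcp_rot: [-1.706, 1.568, -2.96]
ft_force: [0.6, -0.3, -0.0]
grip_width: 1.002
```

Run:
```python
from h import *
st(); rows([(.555,.068,.068,18.4)])
```

```text
t 1.7 P [0.5563 0.066  0.2001] psi 18.15 F [ 0.61 -0.29 -0.03] w 1.002 xdir [-0.002 -0.    -1.   ] j [ 0.12  0.1   0.13  1.6  -0.    1.37]
[0.1321, -0.0003, -0.0023] [-0.25, -0.02, 0.13]
```

Call:
{"name": "send_rows", "arguments": {
  "deltas": [
    {"x": 0.05,"y": 0.0,"z": -0.002,"wx": 0.0,"wy": 0.0,"wz": 0.0,"fingers": 0.0},
    {"x": 0.1,"y": 0.0,"z": -0.002,"wx": 0.0,"wy": 0.0,"wz": 0.0,"fingers": 0.0},
    {"x": 0.132,"y": 0.0,"z": -0.002,"wx": 0.0,"wy": 0.0,"wz": 0.0,"fingers": 0.0},
    {"x": 0.132,"y": 0.0,"z": -0.002,"wx": 0.0,"wy": 0.0,"wz": 0.0,"fingers": 120.0},
    {"x": 0.132,"y": 0.0,"z": -0.002,"wx": 0.0,"wy": 0.0,"wz": 0.0,"fingers": 170.0},
    {"x": 0.132,"y": 0.0,"z": -0.002,"wx": 0.0,"wy": 0.0,"wz": 0.0,"fingers": 255.0},
    {"x": 0.132,"y": 0.0,"z": -0.002,"wx": 0.0,"wy": 0.0,"wz": 0.0,"fingers": 255.0},
    {"x": 0.132,"y": 0.0,"z": -0.002,"wx": 0.0,"wy": 0.0,"wz": 0.0,"fingers": 255.0}
  ],
  "force": 40
}}

```text
t: 2.5
position: [0.5564, 0.067, 0.071]
tcp_rot: [1.528, 1.569, 0.271]
ft_force: [-2.8, 1.7, 3.5]
grip_width: 0.199
```

Run:
```python
from h import *
st()
cv2.imwrite("pics/s1.png",cv2.resize(snapshot("scene")[150:250,180:330],None,fx=5,fy=5,interpolation=cv2.INTER_CUBIC))
```

```text
t 2.5 P [0.5564 0.067  0.071 ] psi 18.02 F [-2.83  1.68  3.48] w 0.199 xdir [ 0.002  0.001 -1.   ] j [ 0.12  0.11 -0.11  1.35  0.    1.38]
```

View pics/s1.png

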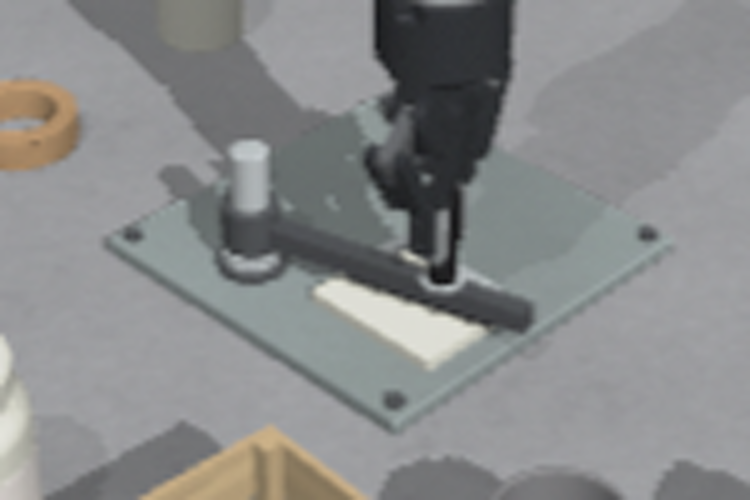

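The handle is held: it sits between the fingertips at (440,260), and the opening reads 17 mm. Next I'll work out the arc rows.

```bash
cat >> h.py <<'E'
def arc(s0,S,r=.1274,off=108.0):
    # S: list of (swing, dz, extra) ; tool-frame deltas from swing s0 with tool y tangential (psi=phi-90)
    f=lambda s:(HG+r*np.array([np.cos(np.radians(off)+s),np.sin(np.radians(off)+s)]))
    rows([(*f(s),dz,off-90+np.degrees(s)) for s,dz in S],base=(*f(s0),0,off-90+np.degrees(s0)))
E
python3 - <<'E'
from h import *
arc(0,[(.125*i,0) for i in range(1,9)])
print(); arc(1.0,[(1.0,.012),(1.0,.022),(1.08,.022),(1.16,.022),(1.24,.022),(1.32,.022),(1.40,.022),(1.44,.022)])
E
```

```text
[0.0, -0.0159, 0.001] [-7.16, 0.0, 0.0]
[0.0, -0.0315, 0.004] [-14.32, 0.0, 0.0]
[0.0, -0.0467, 0.0089] [-21.49, 0.0, 0.0]
[0.0, -0.0611, 0.0156] [-28.65, 0.0, 0.0]
[0.0, -0.0745, 0.0241] [-35.81, 0.0, 0.0]
[0.0, -0.0868, 0.0342] [-42.97, 0.0, 0.0]
[0.0, -0.0978, 0.0457] [-50.13, 0.0, 0.0]
[0.0, -0.1072, 0.0586] [-57.3, 0.0, 0.0]

[-0.012, 0.0, 0.0] [0.0, 0.0, 0.0]
[-0.022, 0.0, 0.0] [0.0, 0.0, 0.0]
[-0.022, -0.0102, 0.0004] [-4.58, 0.0, 0.0]
[-0.022, -0.0203, 0.0016] [-9.17, 0.0, 0.0]
[-0.022, -0.0303, 0.0037] [-13.75, 0.0, 0.0]
[-0.022, -0.0401, 0.0065] [-18.33, 0.0, 0.0]
[-0.022, -0.0496, 0.0101] [-22.92, 0.0, 0.0]
[-0.022, -0.0543, 0.0121] [-25.21, 0.0, 0.0]
```

Call:
{"name": "send_rows", "arguments": {
  "deltas": [
    {"x": 0.0,"y": -0.016,"z": 0.001,"wx": -7.2,"wy": 0.0,"wz": 0.0,"fingers": 255.0},
    {"x": 0.0,"y": -0.0315,"z": 0.004,"wx": -14.3,"wy": 0.0,"wz": 0.0,"fingers": 255.0},
    {"x": 0.0,"y": -0.0465,"z": 0.009,"wx": -21.5,"wy": 0.0,"wz": 0.0,"fingers": 255.0},
    {"x": 0.0,"y": -0.061,"z": 0.0155,"wx": -28.6,"wy": 0.0,"wz": 0.0,"fingers": 255.0},
    {"x": 0.0,"y": -0.0745,"z": 0.024,"wx": -35.8,"wy": 0.0,"wz": 0.0,"fingers": 255.0},
    {"x": 0.0,"y": -0.087,"z": 0.034,"wx": -43.0,"wy": 0.0,"wz": 0.0,"fingers": 255.0},
    {"x": 0.0,"y": -0.098,"z": 0.0455,"wx": -50.1,"wy": 0.0,"wz": 0.0,"fingers": 255.0},
    {"x": 0.0,"y": -0.107,"z": 0.0585,"wx": -57.3,"wy": 0.0,"wz": 0.0,"fingers": 255.0}
  ],
  "force": 60
}}

```text
t: 3.35
position: [0.4721, -0.0214, 0.0706]
tcp_rot: [1.092, 1.568, 0.841]
ft_force: [-1.0, 4.6, 3.8]
grip_width: 0.191
```

Run:
```python
from h import *
st(); P,_,_=pose(); d=P[:2]-HG; print(np.hypot(*d),np.degrees(np.arctan2(d[1],d[0]))-108, "deg; cmd 57.3")
```

```text
t 3.35 P [ 0.4721 -0.0214  0.0706] psi 75.65 F [-1.02  4.61  3.82] w 0.191 xdir [ 0.002  0.002 -1.   ] j [-0.05 -0.1  -0.32  1.35  0.    0.2 ]
0.1279182377907443 57.16070221804003 deg; cmd 57.3
```

Call:
{"name": "send_rows", "arguments": {
  "deltas": [
    {"x": -0.012,"y": 0.0,"z": 0.0,"wx": 0.0,"wy": 0.0,"wz": 0.0,"fingers": 255.0},
    {"x": -0.023,"y": 0.0,"z": 0.0,"wx": 0.0,"wy": 0.0,"wz": 0.0,"fingers": 255.0},
    {"x": -0.023,"y": 0.0,"z": 0.0,"wx": 0.0,"wy": 0.0,"wz": 0.0,"fingers": 255.0},
    {"x": -0.023,"y": -0.01,"z": 0.0005,"wx": -4.6,"wy": 0.0,"wz": 0.0,"fingers": 255.0},
    {"x": -0.023,"y": -0.02,"z": 0.0015,"wx": -9.2,"wy": 0.0,"wz": 0.0,"fingers": 255.0},
    {"x": -0.023,"y": -0.03,"z": 0.0035,"wx": -13.8,"wy": 0.0,"wz": 0.0,"fingers": 255.0},
    {"x": -0.023,"y": -0.04,"z": 0.0065,"wx": -18.3,"wy": 0.0,"wz": 0.0,"fingers": 255.0},
    {"x": -0.023,"y": -0.0495,"z": 0.01,"wx": -22.9,"wy": 0.0,"wz": 0.0,"fingers": 255.0}
  ],
  "force": 60
}}

```text
t: 4.15
position: [0.4695, -0.0716, 0.0921]
tcp_rot: [1.358, 1.569, 1.503]
ft_force: [1.6, 6.5, -2.1]
grip_width: 0.195
```

Run:
```python
from h import *
st(); P,_,_=pose(); d=P[:2]-HG; print(np.hypot(*d),np.radians(np.degrees(np.arctan2(d[1],d[0]))-108))
cv2.imwrite("pics/s2.png",cv2.resize(snapshot("scene")[140:240,200:330],None,fx=6,fy=6,interpolation=cv2.INTER_CUBIC))
```

```text
t 4.15 P [ 0.4695 -0.0716  0.0921] psi 98.31 F [ 1.64  6.47 -2.14] w 0.195 xdir [ 0.     0.002 -1.   ] j [-0.15 -0.1  -0.28  1.39  0.   -0.3 ]
0.12751303336126815 -4.889709992575567
```

View pics/s2.png

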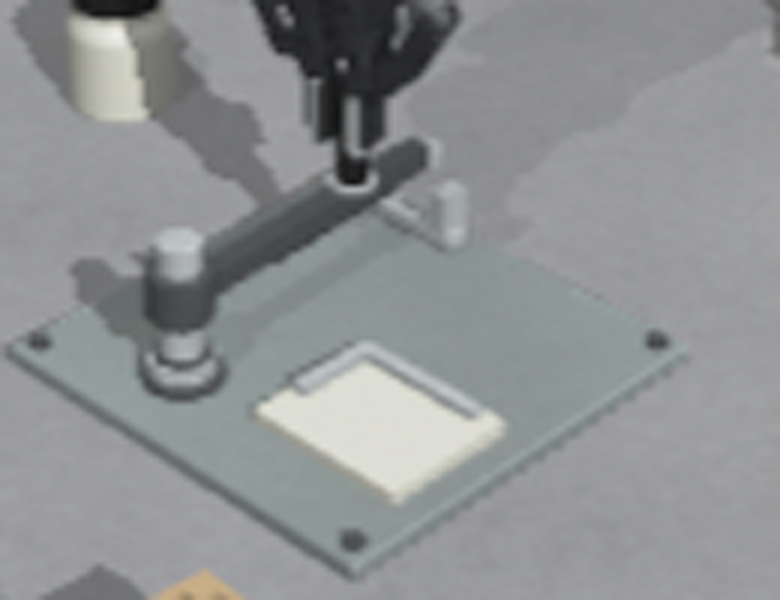

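The lifted arm's tip at (430,155) is past the tooth at (452,210), and swing is about 1.39. I'll take it a little further and then lower it.

Call:
{"name": "send_rows", "arguments": {
  "deltas": [
    {"x": 0.0,"y": -0.003,"z": 0.0,"wx": -1.4,"wy": 0.0,"wz": 0.0,"fingers": 255.0},
    {"x": 0.0,"y": -0.006,"z": 0.0,"wx": -2.8,"wy": 0.0,"wz": 0.0,"fingers": 255.0},
    {"x": 0.004,"y": -0.006,"z": 0.0,"wx": -2.8,"wy": 0.0,"wz": 0.0,"fingers": 255.0},
    {"x": 0.009,"y": -0.006,"z": 0.0,"wx": -2.8,"wy": 0.0,"wz": 0.0,"fingers": 255.0},
    {"x": 0.014,"y": -0.006,"z": 0.0,"wx": -2.8,"wy": 0.0,"wz": 0.0,"fingers": 255.0},
    {"x": 0.019,"y": -0.006,"z": 0.0,"wx": -2.8,"wy": 0.0,"wz": 0.0,"fingers": 255.0},
    {"x": 0.023,"y": -0.006,"z": 0.0,"wx": -2.8,"wy": 0.0,"wz": 0.0,"fingers": 255.0},
    {"x": 0.023,"y": -0.006,"z": 0.0,"wx": -2.8,"wy": 0.0,"wz": 0.0,"fingers": 255.0}
  ],
  "force": 60
}}

```text
t: 5.0
position: [0.4694, -0.0772, 0.0697]
tcp_rot: [2.263, 1.569, 2.453]
ft_force: [-6.6, 5.5, 11.3]
grip_width: 0.192
```

Run:
```python
from h import *
st(); P,_,_=pose(); d=P[:2]-HG; s=np.radians(np.degrees(np.arctan2(d[1],d[0]))+252); print(np.hypot(*d),s)
arc(1.44,[(x,0) for x in (1.42,1.39,1.36,1.34,1.32,1.31,1.3,1.29,1.28)])
```

```text
t 5.0 P [ 0.4694 -0.0772  0.0697] psi 100.83 F [-6.6   5.46 11.27] w 0.192 xdir [-0.001  0.001 -1.   ] j [-0.16 -0.09 -0.31  1.35  0.   -0.35]
0.1284679016722098 1.4367491040454794
[0.0, 0.0025, 0.0] [1.15, 0.0, 0.0]
[0.0, 0.0064, 0.0002] [2.86, 0.0, 0.0]
[0.0, 0.0102, 0.0004] [4.58, 0.0, 0.0]
[0.0, 0.0127, 0.0006] [5.73, 0.0, 0.0]
[0.0, 0.0153, 0.0009] [6.88, 0.0, 0.0]
[0.0, 0.0165, 0.0011] [7.45, 0.0, 0.0]
[0.0, 0.0178, 0.0012] [8.02, 0.0, 0.0]
[0.0, 0.019, 0.0014] [8.59, 0.0, 0.0]
[0.0, 0.0203, 0.0016] [9.17, 0.0, 0.0]
```

Call:
{"name": "send_rows", "arguments": {
  "deltas": [
    {"x": -0.001,"y": 0.0025,"z": 0.0,"wx": 1.1,"wy": 0.0,"wz": 0.0,"fingers": 255.0},
    {"x": -0.001,"y": 0.005,"z": 0.0,"wx": 2.2,"wy": 0.0,"wz": 0.0,"fingers": 255.0},
    {"x": -0.001,"y": 0.0075,"z": 0.0,"wx": 3.4,"wy": 0.0,"wz": 0.0,"fingers": 255.0},
    {"x": -0.001,"y": 0.01,"z": 0.0,"wx": 4.5,"wy": 0.0,"wz": 0.0,"fingers": 255.0},
    {"x": -0.001,"y": 0.0125,"z": 0.0005,"wx": 5.6,"wy": 0.0,"wz": 0.0,"fingers": 255.0},
    {"x": -0.001,"y": 0.0145,"z": 0.0005,"wx": 6.5,"wy": 0.0,"wz": 0.0,"fingers": 255.0},
    {"x": -0.001,"y": 0.0165,"z": 0.001,"wx": 7.4,"wy": 0.0,"wz": 0.0,"fingers": 255.0},
    {"x": -0.001,"y": 0.0165,"z": 0.001,"wx": 7.4,"wy": 0.0,"wz": 0.0,"fingers": 255.0}
  ],
  "force": 60
}}

```text
t: 5.8
position: [0.4681, -0.0613, 0.0707]
tcp_rot: [-0.612, 1.57, -0.551]
ft_force: [-0.7, 3.0, 4.6]
grip_width: 0.195
```

Run:
```python
from h import *
st(); P,_,_=pose(); d=P[:2]-HG; s=np.radians(np.degrees(np.arctan2(d[1],d[0]))+252); print(np.hypot(*d),s)
```

```text
t 5.8 P [ 0.4681 -0.0613  0.0707] psi 93.49 F [-0.75  3.04  4.6 ] w 0.195 xdir [ 0. -0. -1.] j [-0.13 -0.1  -0.32  1.35 -0.   -0.19]
0.1278916995556644 1.3125283524707534
```

Call:
{"name": "send_rows", "arguments": {
  "deltas": [
    {"x": 0.0,"y": 0.0005,"z": 0.0,"wx": 0.2,"wy": 0.0,"wz": 0.0,"fingers": 255.0},
    {"x": 0.0,"y": 0.001,"z": 0.0,"wx": 0.4,"wy": 0.0,"wz": 0.0,"fingers": 255.0},
    {"x": 0.0,"y": 0.001,"z": 0.0,"wx": 0.4,"wy": 0.0,"wz": 0.0,"fingers": 255.0},
    {"x": 0.0,"y": 0.0015,"z": 0.0,"wx": 0.7,"wy": 0.0,"wz": 0.0,"fingers": 255.0},
    {"x": 0.0,"y": 0.002,"z": 0.0,"wx": 0.9,"wy": 0.0,"wz": 0.0,"fingers": 255.0},
    {"x": 0.0,"y": 0.002,"z": 0.0,"wx": 0.9,"wy": 0.0,"wz": 0.0,"fingers": 255.0},
    {"x": 0.0,"y": 0.0025,"z": 0.0,"wx": 1.1,"wy": 0.0,"wz": 0.0,"fingers": 255.0},
    {"x": 0.0,"y": 0.0025,"z": 0.0,"wx": 1.1,"wy": 0.0,"wz": 0.0,"fingers": 255.0}
  ]
}}

```text
t: 6.6
position: [0.468, -0.0607, 0.0705]
tcp_rot: [-1.473, 1.568, -1.43]
ft_force: [0.2, -9.1, 4.5]
grip_width: 0.193
```

Run:
```python
from h import *
st(); P,_,_=pose(); d=P[:2]-HG; s=np.radians(np.degrees(np.arctan2(d[1],d[0]))+252); print(np.hypot(*d),s)
cv2.imwrite("pics/s3.png",cv2.resize(snapshot("scene")[140:240,200:330],None,fx=6,fy=6,interpolation=cv2.INTER_CUBIC))
```

```text
t 6.6 P [ 0.468  -0.0607  0.0705] psi 92.45 F [ 0.23 -9.07  4.51] w 0.193 xdir [ 0.    -0.003 -1.   ] j [-0.13 -0.1  -0.32  1.35 -0.   -0.17]
0.12799716152548812 1.3072039317408284
```

View pics/s3.png

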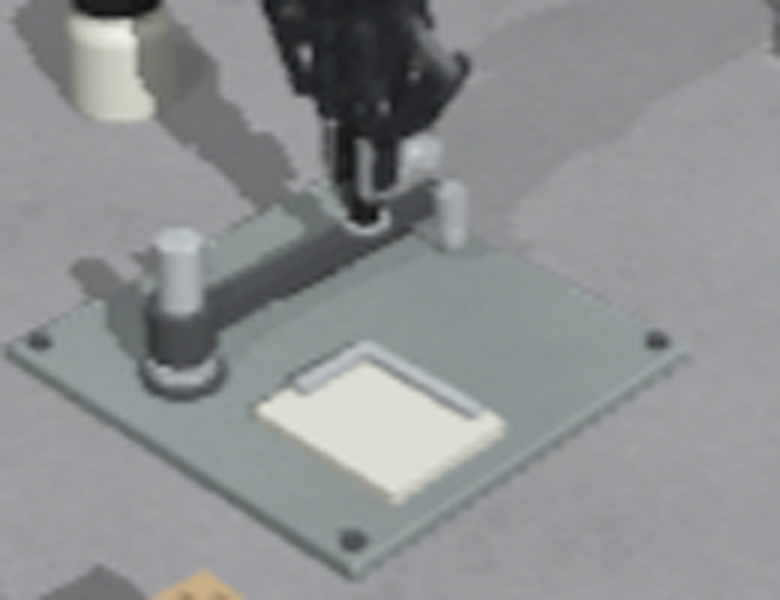

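The arm is hooked: it is down, with its tip behind the tooth at (437,195), and the tool now pushes 9 N into the tooth. I'll relieve that, open the fingers and rise.

Call:
{"name": "send_rows", "arguments": {
  "deltas": [
    {"x": 0.0,"y": -0.001,"z": 0.0,"wx": 0.0,"wy": 0.0,"wz": 0.0,"fingers": 255.0},
    {"x": 0.0,"y": -0.0015,"z": 0.0,"wx": 0.0,"wy": 0.0,"wz": 0.0,"fingers": 255.0},
    {"x": 0.0,"y": -0.0015,"z": 0.0,"wx": 0.0,"wy": 0.0,"wz": 0.0,"fingers": 180.0},
    {"x": 0.0,"y": -0.0015,"z": 0.0,"wx": 0.0,"wy": 0.0,"wz": 0.0,"fingers": 60.0},
    {"x": 0.0,"y": -0.0015,"z": 0.0,"wx": 0.0,"wy": 0.0,"wz": 0.0,"fingers": 60.0},
    {"x": 0.0,"y": -0.0015,"z": 0.0,"wx": 0.0,"wy": 0.0,"wz": 0.0,"fingers": 60.0},
    {"x": -0.03,"y": -0.0015,"z": 0.0,"wx": 0.0,"wy": 0.0,"wz": 0.0,"fingers": 60.0},
    {"x": -0.08,"y": -0.0015,"z": 0.0,"wx": 0.0,"wy": 0.0,"wz": 0.0,"fingers": 60.0}
  ]
}}

```text
t: 7.45
position: [0.466, -0.0605, 0.1482]
tcp_rot: [2.97, 1.565, 3.014]
ft_force: [1.8, 0.8, 1.0]
grip_width: 0.764
```

Run:
```python
from h import *
st(); rows([(.446,.31,.15,124.4)])
cv2.imwrite("pics/t4.png",cv2.resize(snapshot("top")[125:225,200:320],None,fx=6,fy=6,interpolation=cv2.INTER_CUBIC))
```

```text
t 7.45 P [ 0.466  -0.0605  0.1482] psi 92.52 F [1.84 0.77 0.97] w 0.764 xdir [-0.006  0.001 -1.   ] j [-0.13 -0.11 -0.18  1.51 -0.   -0.17]
[-0.0014, 0.3711, -0.0037] [-31.88, -0.32, -0.15]
```

Call:
{"name": "send_rows", "arguments": {
  "deltas": [
    {"x": -0.02,"y": 0.05,"z": 0.0,"wx": -5.0,"wy": 0.0,"wz": 0.0,"fingers": 0.0},
    {"x": -0.02,"y": 0.371,"z": -0.004,"wx": -31.9,"wy": -0.3,"wz": -0.2,"fingers": 0.0},
    {"x": -0.02,"y": 0.371,"z": -0.004,"wx": -31.9,"wy": -0.3,"wz": -0.2,"fingers": 0.0},
    {"x": -0.02,"y": 0.371,"z": -0.004,"wx": -31.9,"wy": -0.3,"wz": -0.2,"fingers": 0.0},
    {"x": -0.02,"y": 0.371,"z": -0.004,"wx": -31.9,"wy": -0.3,"wz": -0.2,"fingers": 0.0},
    {"x": -0.02,"y": 0.371,"z": -0.004,"wx": -31.9,"wy": -0.3,"wz": -0.2,"fingers": 0.0},
    {"x": -0.02,"y": 0.371,"z": -0.004,"wx": -31.9,"wy": -0.3,"wz": -0.2,"fingers": 0.0},
    {"x": -0.02,"y": 0.371,"z": -0.004,"wx": -31.9,"wy": -0.3,"wz": -0.2,"fingers": 0.0}
  ]
}}

```text
t: 8.3
position: [0.4467, 0.3132, 0.1698]
tcp_rot: [-0.808, 1.565, -0.205]
ft_force: [0.0, -0.6, 0.1]
grip_width: 0.998
```

Run:
```python
from h import *
st(); rows([(.446,.31,.01,124.4)])
s=cv2.resize(snapshot("top")[128:228,214:309],None,fx=4,fy=4,interpolation=cv2.INTER_CUBIC)
c=cv2.resize(snapshot("scene")[180:290,280:380],None,fx=4,fy=4,interpolation=cv2.INTER_CUBIC)
o=np.zeros((440,790,3),np.uint8); o[:400,:380]=s; o[:440,385:785]=c; cv2.imwrite("pics/c5.png",o)
```

```text
t 8.3 P [0.4467 0.3132 0.1698] psi 124.57 F [ 0.04 -0.65  0.11] w 0.998 xdir [ 0.006 -0.001 -1.   ] j [ 0.61  0.06  0.03  1.54 -0.    0.01]
[0.1598, -0.0016, -0.003] [0.17, 0.23, 0.24]
```

View pics/c5.png

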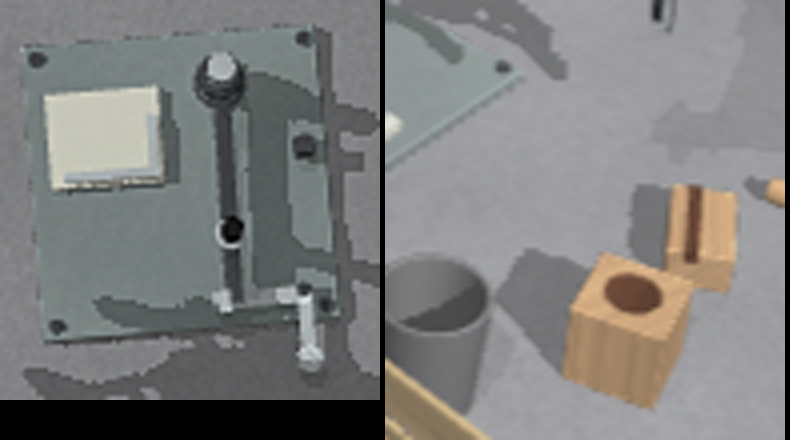

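The arm stays hooked: it lies along (225,110)-(232,305), its tip behind the tooth at (222,300), and the bed is clear. The blank is undisturbed, so I'll descend and grip it.

Call:
{"name": "send_rows", "arguments": {
  "deltas": [
    {"x": 0.05,"y": 0.0,"z": -0.002,"wx": 0.0,"wy": 0.0,"wz": 0.0,"fingers": 0.0},
    {"x": 0.1,"y": -0.001,"z": -0.002,"wx": 0.0,"wy": 0.2,"wz": 0.2,"fingers": 0.0},
    {"x": 0.145,"y": -0.001,"z": -0.002,"wx": 0.0,"wy": 0.2,"wz": 0.2,"fingers": 0.0},
    {"x": 0.161,"y": -0.001,"z": -0.002,"wx": 0.0,"wy": 0.2,"wz": 0.2,"fingers": 0.0},
    {"x": 0.161,"y": -0.001,"z": -0.002,"wx": 0.0,"wy": 0.2,"wz": 0.2,"fingers": 80.0},
    {"x": 0.161,"y": -0.001,"z": -0.002,"wx": 0.0,"wy": 0.2,"wz": 0.2,"fingers": 180.0},
    {"x": 0.161,"y": -0.001,"z": -0.002,"wx": 0.0,"wy": 0.2,"wz": 0.2,"fingers": 255.0},
    {"x": 0.161,"y": -0.001,"z": -0.002,"wx": 0.0,"wy": 0.2,"wz": 0.2,"fingers": 255.0}
  ],
  "force": 30
}}

```text
t: 9.2
position: [0.4486, 0.308, 0.0114]
tcp_rot: [-0.343, 1.567, 0.257]
ft_force: [-0.7, -2.0, 6.9]
grip_width: 0.507
```

Run:
```python
from h import *
st()
pr=proj(tf(EJ,[[.013,.024,.026],[.013,.096,.026],[.057,.024,.026]])); print("stop corner, near end, right end in crop:",((pr-[214,128]+.5)*4-.5).round(0).tolist())
```

```text
t 9.2 P [0.4486 0.308  0.0114] psi 124.41 F [-0.72 -1.99  6.93] w 0.507 xdir [ 0.004  0.001 -1.   ] j [ 0.6   0.1  -0.24  1.23 -0.    0.  ]
stop corner, near end, right end in crop: [[149.0, 166.0], [63.0, 174.0], [145.0, 114.0]]
```

Run:
```python
from h import *
rows([(.4486,.308,.12,124.4),(.5525,.053,.12,183.4),(.5525,.053,.034,183.4)])
```

```text
[-0.1086, -0.0002, 0.0004] [0.01, 0.22, 0.08]
[-0.1084, -0.2693, -0.058] [-58.99, 0.16, 0.19]
[-0.0224, -0.2691, -0.0583] [-58.99, 0.16, 0.19]
```

Call:
{"name": "send_rows", "arguments": {
  "deltas": [
    {"x": -0.04,"y": 0.0,"z": 0.0,"wx": 0.0,"wy": 0.2,"wz": 0.1,"fingers": 255.0},
    {"x": -0.08,"y": 0.0,"z": 0.0,"wx": 0.0,"wy": 0.2,"wz": 0.1,"fingers": 255.0},
    {"x": -0.108,"y": -0.04,"z": -0.01,"wx": -8.0,"wy": 0.2,"wz": 0.2,"fingers": 255.0},
    {"x": -0.108,"y": -0.085,"z": -0.02,"wx": -16.0,"wy": 0.2,"wz": 0.2,"fingers": 255.0},
    {"x": -0.108,"y": -0.13,"z": -0.03,"wx": -24.0,"wy": 0.2,"wz": 0.2,"fingers": 255.0},
    {"x": -0.108,"y": -0.175,"z": -0.04,"wx": -32.0,"wy": 0.2,"wz": 0.2,"fingers": 255.0},
    {"x": -0.108,"y": -0.22,"z": -0.05,"wx": -40.0,"wy": 0.2,"wz": 0.2,"fingers": 255.0},
    {"x": -0.108,"y": -0.255,"z": -0.056,"wx": -48.0,"wy": 0.2,"wz": 0.2,"fingers": 255.0}
  ],
  "force": 40
}}

```text
t: 10.0
position: [0.5459, 0.0635, 0.1187]
tcp_rot: [2.491, 1.568, -2.353]
ft_force: [0.3, 0.8, -0.9]
grip_width: 0.501
```

Run:
```python
from h import *
st(); rows([(.5525,.053,.12,183.4),(.5525,.053,.04,183.4)])
```

```text
t 10.0 P [0.5459 0.0635 0.1187] psi 172.47 F [ 0.27  0.79 -0.93] w 0.501 xdir [-0.002 -0.002 -1.   ] j [ 0.12  0.07 -0.05  1.44 -0.   -1.32]
[-0.0013, -0.0079, -0.0096] [-10.93, -0.11, -0.1]
[0.0787, -0.008, -0.0094] [-10.93, -0.11, -0.1]
```

Call:
{"name": "send_rows", "arguments": {
  "deltas": [
    {"x": 0.0,"y": -0.008,"z": -0.0095,"wx": -8.0,"wy": -0.1,"wz": -0.1,"fingers": 255.0},
    {"x": 0.0,"y": -0.008,"z": -0.0095,"wx": -10.9,"wy": -0.1,"wz": -0.1,"fingers": 255.0},
    {"x": 0.02,"y": -0.008,"z": -0.0095,"wx": -10.9,"wy": -0.1,"wz": -0.1,"fingers": 255.0},
    {"x": 0.05,"y": -0.008,"z": -0.0095,"wx": -10.9,"wy": -0.1,"wz": -0.1,"fingers": 255.0},
    {"x": 0.07,"y": -0.008,"z": -0.0095,"wx": -10.9,"wy": -0.1,"wz": -0.1,"fingers": 255.0},
    {"x": 0.08,"y": -0.008,"z": -0.0095,"wx": -10.9,"wy": -0.1,"wz": -0.1,"fingers": 255.0},
    {"x": 0.083,"y": -0.008,"z": -0.0095,"wx": -10.9,"wy": -0.1,"wz": -0.1,"fingers": 255.0},
    {"x": 0.083,"y": -0.008,"z": -0.0095,"wx": -10.9,"wy": -0.1,"wz": -0.1,"fingers": 255.0}
  ]
}}

```text
t: 10.8
position: [0.5519, 0.055, 0.0354]
tcp_rot: [1.637, 1.57, -3.022]
ft_force: [-0.1, 0.4, -0.5]
grip_width: 0.504
```

Run:
```python
from h import *
st()
cv2.imwrite("pics/s6.png",cv2.resize(snapshot("scene")[140:240,200:330],None,fx=6,fy=6,interpolation=cv2.INTER_CUBIC))
```

```text
t 10.8 P [0.5519 0.055  0.0354] psi -176.93 F [-0.11  0.36 -0.52] w 0.504 xdir [-0.001 -0.    -1.   ] j [ 0.1   0.11 -0.18  1.28 -0.   -1.52]
```

View pics/s6.png

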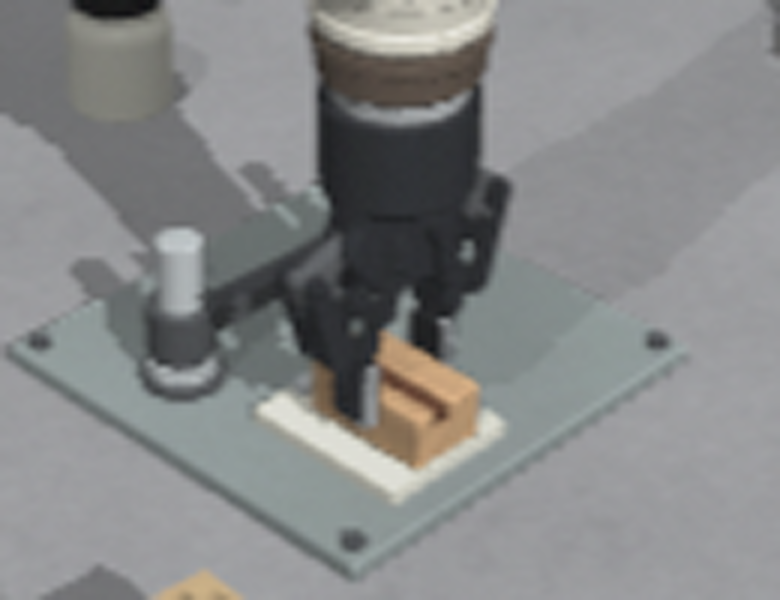

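The block sits level over the bed, inside the stops. I'll lower it to just above the bed and push toward the near stop.

Call:
{"name": "send_rows", "arguments": {
  "deltas": [
    {"x": 0.001,"y": 0.0,"z": 0.0,"wx": -0.3,"wy": 0.0,"wz": 0.0,"fingers": 255.0},
    {"x": 0.003,"y": 0.0,"z": 0.0,"wx": -0.3,"wy": 0.0,"wz": 0.0,"fingers": 255.0},
    {"x": 0.003,"y": 0.002,"z": 0.0,"wx": -0.3,"wy": 0.0,"wz": 0.0,"fingers": 255.0},
    {"x": 0.003,"y": 0.004,"z": 0.0,"wx": -0.3,"wy": 0.0,"wz": 0.0,"fingers": 255.0},
    {"x": 0.003,"y": 0.006,"z": 0.0,"wx": -0.3,"wy": 0.0,"wz": 0.0,"fingers": 255.0},
    {"x": 0.003,"y": 0.008,"z": 0.0,"wx": -0.3,"wy": 0.0,"wz": 0.0,"fingers": 255.0},
    {"x": 0.003,"y": 0.009,"z": 0.0,"wx": -0.3,"wy": 0.0,"wz": 0.0,"fingers": 255.0},
    {"x": 0.003,"y": 0.009,"z": 0.0,"wx": -0.3,"wy": 0.0,"wz": 0.0,"fingers": 255.0}
  ]
}}

```text
t: 11.65
position: [0.5441, 0.0546, 0.0321]
tcp_rot: [-1.59, 1.569, 0.04]
ft_force: [7.9, 0.3, -4.1]
grip_width: 0.507
```

```bash
python3 -c "
from h import *
st()"
```

```text
t 11.65 P [0.5441 0.0546 0.0321] psi -176.65 F [ 7.9   0.33 -4.13] w 0.507 xdir [ 0.002  0.    -1.   ] j [ 0.1   0.09 -0.2   1.27 -0.   -1.53]
```

Call:
{"name": "send_rows", "arguments": {
  "deltas": [
    {"x": 0.0,"y": -0.001,"z": 0.0,"wx": 0.0,"wy": 0.0,"wz": 0.0,"fingers": 255.0},
    {"x": 0.0,"y": -0.001,"z": -0.003,"wx": 0.0,"wy": 0.0,"wz": 0.0,"fingers": 255.0},
    {"x": 0.0,"y": -0.001,"z": -0.006,"wx": 0.0,"wy": 0.0,"wz": 0.0,"fingers": 255.0},
    {"x": 0.0,"y": -0.001,"z": -0.008,"wx": 0.0,"wy": 0.0,"wz": 0.0,"fingers": 255.0},
    {"x": 0.0,"y": -0.001,"z": -0.0095,"wx": 0.0,"wy": 0.0,"wz": 0.0,"fingers": 255.0},
    {"x": 0.0,"y": -0.001,"z": -0.0105,"wx": 0.0,"wy": 0.0,"wz": 0.0,"fingers": 255.0},
    {"x": 0.0,"y": -0.001,"z": -0.0115,"wx": 0.0,"wy": 0.0,"wz": 0.0,"fingers": 255.0},
    {"x": 0.0,"y": -0.001,"z": -0.0115,"wx": 0.0,"wy": 0.0,"wz": 0.0,"fingers": 255.0}
  ]
}}

```text
t: 12.45
position: [0.5448, 0.0431, 0.0319]
tcp_rot: [0.364, 1.57, 1.994]
ft_force: [5.5, 3.0, -0.5]
grip_width: 0.502
```

```bash
python3 -c "
from h import *
st()"
```

```text
t 12.45 P [0.5448 0.0431 0.0319] psi -176.65 F [ 5.51  2.99 -0.5 ] w 0.502 xdir [-0.     0.001 -1.   ] j [ 0.08  0.1  -0.2   1.27  0.   -1.55]
```

Call:
{"name": "send_rows", "arguments": {
  "deltas": [
    {"x": 0.0,"y": 0.0,"z": -0.001,"wx": 0.0,"wy": 0.0,"wz": 0.0,"fingers": 255.0},
    {"x": 0.0,"y": 0.0,"z": -0.002,"wx": 0.0,"wy": 0.0,"wz": 0.0,"fingers": 255.0},
    {"x": 0.0,"y": 0.0,"z": -0.002,"wx": 0.0,"wy": 0.0,"wz": 0.0,"fingers": 255.0},
    {"x": 0.0,"y": 0.0,"z": -0.002,"wx": 0.0,"wy": 0.0,"wz": 0.0,"fingers": 255.0},
    {"x": 0.0,"y": 0.0,"z": -0.002,"wx": 0.0,"wy": 0.0,"wz": 0.0,"fingers": 255.0},
    {"x": 0.0,"y": 0.0,"z": -0.002,"wx": 0.0,"wy": 0.0,"wz": 0.0,"fingers": 255.0},
    {"x": 0.0,"y": 0.0,"z": -0.002,"wx": 0.0,"wy": 0.0,"wz": 0.0,"fingers": 255.0},
    {"x": 0.0,"y": 0.0,"z": -0.002,"wx": 0.0,"wy": 0.0,"wz": 0.0,"fingers": 255.0}
  ]
}}

```text
t: 13.25
position: [0.5449, 0.0425, 0.032]
tcp_rot: [0.05, 1.568, 1.68]
ft_force: [4.5, 9.6, -0.1]
grip_width: 0.502
```

```bash
python3 -c "
from h import *
st()"
```

```text
t 13.25 P [0.5449 0.0425 0.032 ] psi -176.59 F [ 4.5   9.61 -0.11] w 0.502 xdir [-0.     0.003 -1.   ] j [ 0.08  0.09 -0.2   1.27  0.   -1.55]
```

Call:
{"name": "send_rows", "arguments": {
  "deltas": [
    {"x": 0.0005,"y": 0.0,"z": 0.001,"wx": 0.0,"wy": 0.0,"wz": 0.0,"fingers": 255.0},
    {"x": 0.001,"y": 0.0,"z": 0.001,"wx": 0.0,"wy": 0.0,"wz": 0.0,"fingers": 255.0},
    {"x": 0.0015,"y": 0.0,"z": 0.001,"wx": 0.0,"wy": 0.0,"wz": 0.0,"fingers": 255.0},
    {"x": 0.0015,"y": 0.0,"z": 0.001,"wx": 0.0,"wy": 0.0,"wz": 0.0,"fingers": 255.0},
    {"x": 0.0015,"y": 0.0,"z": 0.001,"wx": 0.0,"wy": 0.0,"wz": 0.0,"fingers": 90.0},
    {"x": 0.0015,"y": 0.0,"z": 0.001,"wx": 0.0,"wy": 0.0,"wz": 0.0,"fingers": 40.0},
    {"x": 0.0015,"y": 0.0,"z": 0.001,"wx": 0.0,"wy": 0.0,"wz": 0.0,"fingers": 40.0},
    {"x": 0.0015,"y": 0.0,"z": 0.001,"wx": 0.0,"wy": 0.0,"wz": 0.0,"fingers": 40.0}
  ]
}}

```text
t: 14.05
position: [0.5439, 0.0419, 0.0297]
tcp_rot: [1.661, 1.568, -2.992]
ft_force: [-0.0, 0.5, -0.9]
grip_width: 0.844
```

Call:
{"name": "send_rows", "arguments": {
  "deltas": [
    {"x": -0.02,"y": 0.0,"z": 0.0,"wx": 0.0,"wy": 0.0,"wz": 0.0,"fingers": 40.0},
    {"x": -0.06,"y": 0.0,"z": 0.0,"wx": 0.0,"wy": 0.0,"wz": 0.0,"fingers": 40.0},
    {"x": -0.11,"y": 0.0,"z": 0.0,"wx": 0.0,"wy": 0.0,"wz": 0.0,"fingers": 40.0},
    {"x": -0.14,"y": 0.05,"z": 0.02,"wx": 0.0,"wy": 0.0,"wz": 0.0,"fingers": 40.0},
    {"x": -0.14,"y": 0.1,"z": 0.06,"wx": 0.0,"wy": 0.0,"wz": 0.0,"fingers": 40.0},
    {"x": -0.14,"y": 0.13,"z": 0.1,"wx": 0.0,"wy": 0.0,"wz": 0.0,"fingers": 40.0},
    {"x": -0.14,"y": 0.15,"z": 0.14,"wx": 0.0,"wy": 0.0,"wz": 0.0,"fingers": 40.0},
    {"x": -0.14,"y": 0.17,"z": 0.2,"wx": 0.0,"wy": 0.0,"wz": 0.0,"fingers": 40.0}
  ]
}}

```text
t: 14.85
position: [0.3741, 0.2048, 0.1708]
tcp_rot: [1.18, 1.57, 2.809]
ft_force: [2.3, 0.6, -0.1]
grip_width: 0.847
```

Run:
```python
from h import *
st()
s=cv2.resize(snapshot("top")[128:228,214:309],None,fx=4,fy=4,interpolation=cv2.INTER_CUBIC)
c=cv2.resize(snapshot("scene")[140:240,200:300],None,fx=4,fy=4,interpolation=cv2.INTER_CUBIC)
cv2.imwrite("pics/c7.png",np.hstack([s,c]))
```

```text
t 14.85 P [0.3741 0.2048 0.1708] psi -176.71 F [ 2.3   0.58 -0.09] w 0.847 xdir [-0.001  0.    -1.   ] j [ 0.5  -0.22 -0.23  1.56  0.   -1.13]
```

View pics/c7.png

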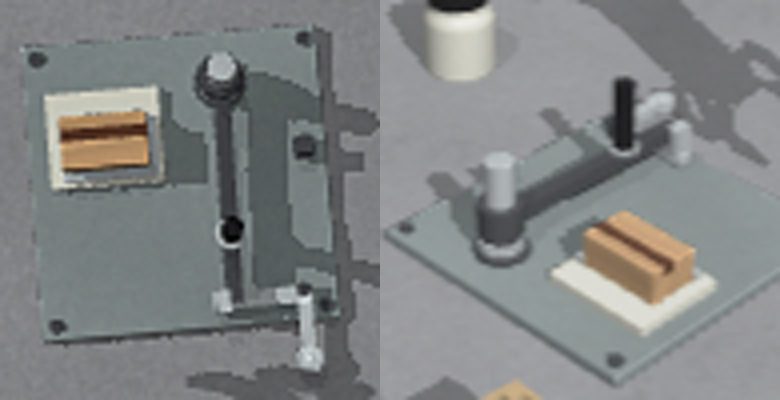

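The arm is still hooked and the blank lies flat in the corner, its top spanning about (60-148, 111-170). I'll compare that with the ideal seat projection.

Run:
```python
from h import *
s=np.array([.035,.06]); a,b=.022,.036
for z in (.05,.02):
    L=[[s[0]+i*a,s[1]+j*b,z] for i,j in((1,1),(1,-1),(-1,-1),(-1,1))]
    print(z,((proj(tf(EJ,L))-[214,128]+.5)*4-.5).round(0).tolist())
# coloured mask of the block in this view vs same mask of ideal
im=cv2.imread("pics/c7.png")[:, :380]; hsv=cv2.cvtColor(im,cv2.COLOR_BGR2HSV)
m=((hsv[...,0]<20)&(hsv[...,1]>90)).astype(np.uint8)
n,l,st_,c=cv2.connectedComponentsWithStats(m); i=1+np.argmax(st_[1:,4]); print(st_[i],c[i]); pts=np.argwhere(l==i)[:,::-1].astype(np.float32); print(cv2.minAreaRect(pts), cv2.boxPoints(cv2.minAreaRect(pts)).round(0).tolist())
```

```text
0.05 [[57.0, 117.0], [145.0, 110.0], [149.0, 163.0], [62.0, 170.0]]
0.02 [[60.0, 122.0], [145.0, 115.0], [150.0, 167.0], [64.0, 174.0]]
[  60  112   89   59 4543] [104.21307506 141.18710103]
((104.07627868652344, 141.13575744628906), (53.752784729003906, 86.1888427734375), 85.68397521972656) [[59.0, 118.0], [145.0, 111.0], [149.0, 165.0], [63.0, 171.0]]
```

```bash
python3 -c "
from station import *
print(job_done())"
```

```text
the job is handed in; nothing more can be done
None
```

The job is handed in at about 15 s of the 61 s allowed, with the ejector arm hooked and the blank seated in the corner. The station gave no verdict.

- **Ejector arm:** I drew it back by the handle, lifted it about 21 mm over the tooth and lowered it. I then eased it on until the tooth took the load, with 9 N back-force felt at swing about 1.31. After letting go, it looked hooked and down in both later pictures, and it never snapped back.
- **Blank:** I gripped it across its 44 mm width and laid it along the near stop. I felt contact on the near stop (7.9 N) and the right stop (9.6 N), then released it.
- **Last checks:** In the final pictures the blank lies flat. Its outline matches the ideal seat to about half a camera pixel (1–2 mm), with no visible turn. Contact with the right stop came about 2 mm past my estimate, which is within the camera error. The gripper was clear of everything.
- **Other things:** I kept the arm clear of the other items on the table. I took no full final picture to confirm they hadn't moved.

No check failed.

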